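# Sort two lab-jack lead screws by thread pitch on the gauge plates

### The arm

A 6-joint arm with a two-finger parallel gripper is mounted at the origin on a cart in front of the work surface, level with it; the furniture and walls round the work are solid. World frame = base frame: x ahead of the robot, y to its left, z up, the work surface at z = 0. Lengths are in m, angles in rad, forces in N, time in s.
With the tool pointing down it reaches from about 0.325 to 0.9 m from the base axis. Payload 3.5 kg.
Tool frame: the origin (TCP) lies at the very end of the fingers, on their centre line; the grasp point (between the pads) lies 19 mm behind it; z points along the fingers, y is the line along which they close (so a half turn about z gives the same grasp; the last joint's range is limited). The gripper opens to 85 mm and grips with 20 to 120 N. Pads are 22 mm wide; open, the fingers measure 114 mm over their backs; the gripper's body (76 mm by 85 mm) begins 54 mm behind the grasp point. The pads swing forward as they close: fully open they stand 13 mm farther back than shut.
Start: joints at [1.061, 0.276, -0.026, 1.268, 0, 1.467], TCP at [0.247, 0.574, 0.231] pointing down, gripper open.
Joint ranges: [-3.12, 3.12], [-0.85, 1.88], [-1.08, 1.24], [-1.95, 2.15], [-1.57, 1.53], [-3.14, 3.14]. Speed limits (rad/s): [2.57, 2.57, 3.14, 3.14, 3.14, 3.14].

### API

Orientations are given as a rotation vector (axis times angle).
In Python, from plant import * gives the robot as it stands. Calls block until the motion is done:
- reach(position, orientation): joint-space move of the TCP to a pose.
- move_straight(position, velocity=0.15, rot=None): straight line of the TCP; rot=None keeps the orientation; velocity is the mean speed in m/s.
- movej(angles): joint-space move.
- open_jaws() and gripper_close(): open the fingers fully, or close them until they stop; the grip force is fixed at half the most.
- wait(seconds).
- ik(position, orientation): joint angles nearest the present ones, or None.
- camera(name): name is "scene" or "top"; returns a dict with "frame" (480x640x3 uint8, red, green, blue), "depth" (480x640 float32, m along the optical axis (not along the pixel's ray), 0 where there is no reading), "intrinsics" (3x3 intrinsics, pixels), "k1" (the pictures are not rectified: a ray, as slopes to the right and down, at radius r is drawn at 1 + k1 r^2 times it, then the intrinsics apply), "T" (4x4, takes a point from camera to world coordinates). Camera axes: x right, y down, z forward; pixel columns grow to the right and rows downward; lengths in m; the calibration is good to about 2 mm. A picture is of the moment at which its call begins.
A pose or a line that the arm cannot do raises IKError and nothing moves.
- sign_off(): hands the job in; it is judged then, once.
Trained networks look in the newest picture that a camera, given by its name, has taken for a name from the list of things; names that differ only in an ending like _2 or _b are one class to them, and where a whole thing is asked for, a point or a joint stands for the part that bears it (a point fixed in the world has none). Each returns a list of dicts, best first, with "confidence" (0 to 1); they miss things now and then, are a little off and sometimes report something else, mostly with a low value. They report only what shows in the picture. A call takes as long as a camera call.
- find_in(camera, name): "position" ([x, y, z] in m, in world coordinates, good to about 4 mm: the middle of the surface that is visible of it).
Readings, each from a call of its own:
- current_t(): time.
- current_qpos(): joint angles.
- current_joint_velocities(): joint speeds.
- current_effort(): joint torques, N m.
- current_tool_pos(): TCP position.
- current_tcp_rot(): TCP orientation.
- current_ft_force(): force on the tool from outside, world axes, zero at the start.
- current_torque(): the same for the moment, N m.
- current_grip_width(): finger opening in m.
- current_finger_force(): force on a finger pad.
Only numpy, scipy, OpenCV 4.12 (cv2) and the standard library are available. Lean on these libraries where they do the work, as an engineer would, in place of code of your own. Each camera call takes 0.05 s, during which the arm holds its last target. There are 200 camera calls.

### The job

Two lead screws from lab jacks got mixed up on the bench: sort them by thread pitch. Slide each along the bench, never lifting it off, sideways against the notched gauge plate of the same pitch, until all its threads sit fully home in the notches, and leave both there lying flat. Do not disturb the timer, the petri dish or the vial.

Things in the scene. Friction and masses are not known exactly. Their poses are not given: they have to be found in the camera images.
- spindle_coarse: Steel lead screw lying along its x, 108 mm long with 11 mm end journals; 7 V ridges (level rings, not a helix) at 14 mm pitch, one at x=0, crests 26 mm across y, 6 mm high, tips 2.4 mm thick; two flats 18 mm apart (under, top): it slides, does not roll; about 0.25 kg. Origin: mid-length, underside; z up. Same either way round.
- spindle_fine: Steel lead screw lying along its x, 108 mm long with 11 mm end journals; 11 V ridges (level rings, not a helix) at 8 mm pitch, one at x=0, crests 26 mm across y, 3.6 mm high, tips 1.6 mm thick; two flats 18 mm apart (under, top): it slides, does not roll; about 0.25 kg. Origin: mid-length, underside; z up. Same either way round.
- gauge_coarse: Fixed dark steel plate nearer or farther than the screws, 336 long (x), 40 wide over tooth tips (y), 15 mm high, screw heads 3 mm more. V notches 6 mm deep at 14 mm pitch on both long edges, one at x=0, tooth tips 2.4 mm thick. Matching screw home: parallel, axis at y=+-27 mm, its origin's x any whole multiple of 14 mm; tip on tip it stands 6 mm farther out. Origin: centre of underside.
- gauge_fine: Fixed dark steel plate nearer or farther than the screws, 336 long (x), 40 wide over tooth tips (y), 15 mm high, screw heads 3 mm more. V notches 3.6 mm deep at 8 mm pitch on both long edges, one at x=0, tooth tips 1.6 mm thick. Matching screw home: parallel, axis at y=+-29.4 mm, its origin's x any whole multiple of 8 mm; tip on tip it stands 3.6 mm farther out. Origin: centre of underside.
- timer: White bench timer with three keys, 64x64x19 mm, a bystander. Origin: centre of the underside, z up.
- petri_dish: Clear petri dish, 59 mm across, 14 mm high, a bystander. Origin: centre of the underside, z up.
- vial: Small glass vial with a white cap, 31 mm across, 60 mm high, upright, a bystander. Origin: centre of the underside, z up.

How it is judged:
By the outcome, as a careful person would: the job done as asked, in the order asked, and still so for the second after the job is handed in, with the robot touching nothing.
It also fails if it takes over 58 s, if anything falls off the work surface, if the arm or the gripper's body presses on something with over 40 N, if the wrist force passes 120 N, or if a joint passes its speed limit or range.

## Working session

There is one attempt and no reset: what is moved stays moved. The work goes in short steps, each a Python script; the robot and the scene stay as the last script left them, time stands still between calls to the robot, and variables do not carry over. Pictures are saved under pics/ and viewed, at most 10 in all, crops included, and the job is handed in when it is done.

```bash
ls; mkdir -p pics
python3 - <<'E'
from plant import *
import cv2
for c in ["top","scene"]:
    d=camera(c); cv2.imwrite(f"pics/{c}0.png",d["frame"][:,:,::-1])
    print(c,d["intrinsics"],d["k1"],d["T"].round(4).tolist())
    for n in ["spindle_coarse","spindle_fine","gauge_coarse","gauge_fine","timer","petri_dish","vial"]:
        print(n,[(np.round(r["position"],4).tolist(),round(r["confidence"],2)) for r in find_in(c,n)[:3]] if 'np' in globals() else [(r["position"],r["confidence"]) for r in find_in(c,n)[:3]])
print(current_t(),current_tcp_rot())
E
```

```text
pics
plant.py
top [[434.58484593   0.         317.90840117]
 [  0.         434.58484593 237.30417565]
 [  0.           0.           1.        ]] -0.03670615505106646 [[-0.0129, -0.9964, 0.0836, 0.4653], [-0.9995, 0.0152, 0.0274, -0.0025], [-0.0285, -0.0832, -0.9961, 0.9042], [0.0, 0.0, 0.0, 1.0]]
spindle_coarse [([0.5547, 0.0879, 0.0152], 0.94)]
spindle_fine [([0.5517, -0.0746, 0.0196], 0.8)]
gauge_coarse [([0.6585, 0.0048, 0.0143], 0.86)]
gauge_fine [([0.4187, -0.0164, 0.0148], 0.73)]
timer [([0.471, 0.3562, 0.0201], 0.73)]
petri_dish [([0.4509, -0.3338, 0.0175], 0.67)]
vial [([0.5756, -0.2453, 0.0576], 0.75)]
scene [[496.88999734   0.         322.93591326]
 [  0.         496.88999734 237.67267776]
 [  0.           0.           1.        ]] -0.0030440998232363794 [[-0.574, -0.4774, 0.6653, -0.1027], [-0.8188, 0.3455, -0.4585, 0.474], [-0.011, -0.8079, -0.5892, 0.6187], [0.0, 0.0, 0.0, 1.0]]
spindle_coarse [([0.5509, -0.0798, 0.0173], 0.61)]
spindle_fine [([0.549, -0.0772, 0.0168], 0.97)]
gauge_coarse [([0.6502, 0.0254, 0.0181], 0.64)]
gauge_fine [([0.4086, 0.0083, 0.013], 0.79)]
timer [([0.4615, 0.3606, 0.0135], 0.96), ([0.4077, 0.0065, 0.0113], 0.58)]
petri_dish [([0.449, -0.3235, 0.0121], 0.92)]
vial [([0.566, -0.2433, 0.0429], 0.59)]
0.8 [-6.34564953e-01 -3.07683030e+00 -1.17745543e-04]
```

View pics/top0.png

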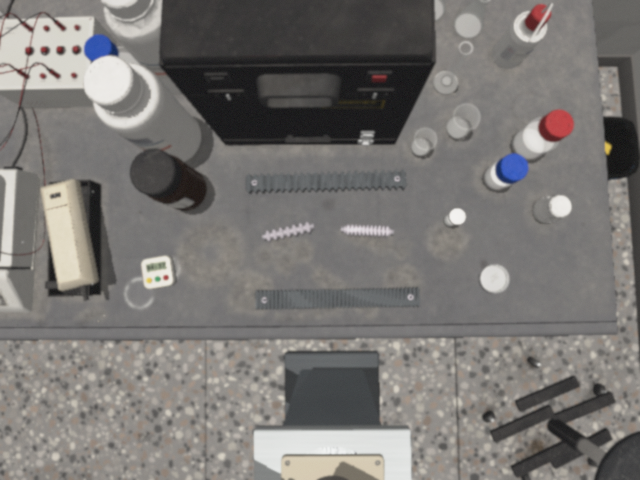

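View pics/scene0.png

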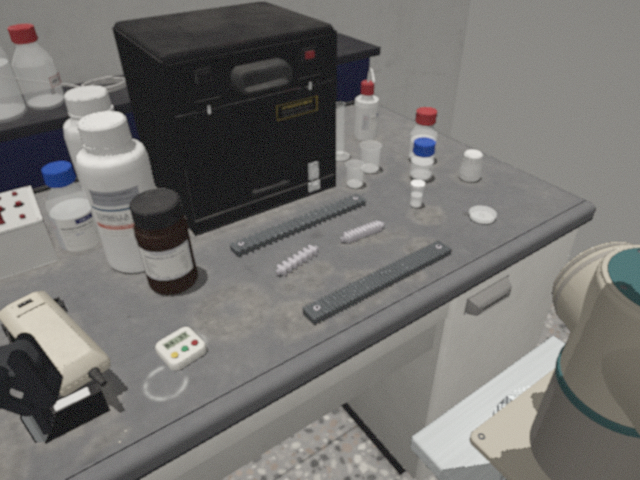

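```bash
cat > h.py <<'E'
from plant import *
import numpy as np, cv2
S=0.00055; X1=0.69; Y1=0.2; W,H=727,545
def ortho(c,z,n=4):
    """averaged picture resampled to the plane at height z: column u -> y=Y1-u*S, row v -> x=X1-v*S"""
    fr=[camera(c) for _ in range(n)]; d=fr[0]
    im=np.mean([f["frame"] for f in fr],0).astype(np.float32)
    u,v=np.meshgrid(np.arange(W),np.arange(H))
    P=np.stack([X1-v*S,Y1-u*S,np.full(u.shape,z)],-1)
    T=d["T"]; p=(P-T[:3,3])@T[:3,:3]
    a,b=p[...,0]/p[...,2],p[...,1]/p[...,2]; k=1+d["k1"]*(a*a+b*b); K=d["intrinsics"]
    return cv2.remap(im,(K[0,0]*a*k+K[0,2]).astype(np.float32),(K[1,1]*b*k+K[1,2]).astype(np.float32),cv2.INTER_CUBIC).clip(0,255).astype(np.uint8)
def screws(o,t=125):
    """bright elongated blobs: centre x, y, yaw of long axis from world y, length, width"""
    g=cv2.cvtColor(o,cv2.COLOR_RGB2GRAY); m=cv2.morphologyEx((g>t).astype(np.uint8),cv2.MORPH_CLOSE,np.ones((17,17)))
    out=[]
    for c in cv2.findContours(m,cv2.RETR_EXTERNAL,cv2.CHAIN_APPROX_NONE)[0]:
        if 2500<cv2.contourArea(c)<16000:
            (cx,cy),(w,h),_=cv2.minAreaRect(c); p=c[:,0].astype(float)-[cx,cy]
            mk=np.zeros_like(m); cv2.drawContours(mk,[c],-1,1,-1); q=np.argwhere(mk)
            e=np.linalg.eigh(np.cov(q.T.astype(float)))[1][:,1]; e=e*np.sign(-e[1])   # (row,col)-> +y direction
            out.append([X1-cy*S,Y1-cx*S,np.degrees(np.arctan2(e[0],-e[1])),max(w,h)*S,min(w,h)*S])
    return np.array(out)
E
python3 - <<'E'
from h import *
np.set_printoptions(precision=4,suppress=True)
for c in ["top","scene"]:
    o=ortho(c,0.015); cv2.imwrite(f"pics/o_{c}.png",o[:,:,::-1]); print(screws(o))
E
```

```text
[[  0.4521   0.005  -25.4224   0.0751   0.0336]
 [  0.4567  -0.1453   7.3192   0.073    0.0481]]
[[ 0.6834  0.0229 -0.0384  0.1595  0.0132]]
```

View pics/o_top.png

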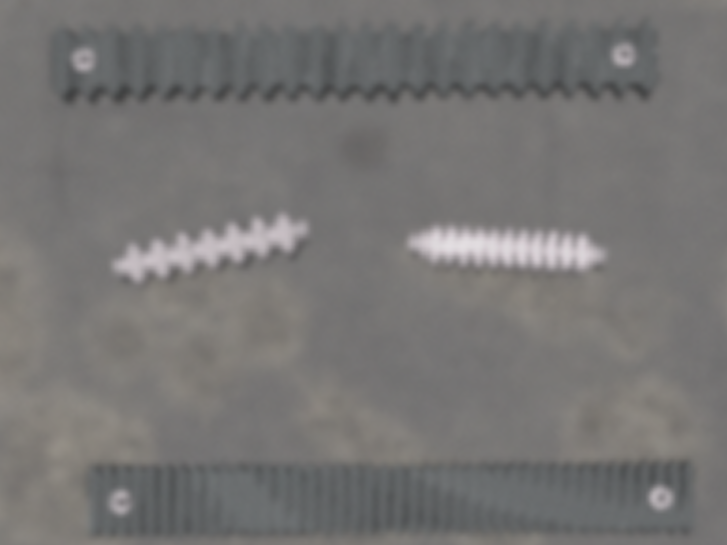

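View pics/o_scene.png

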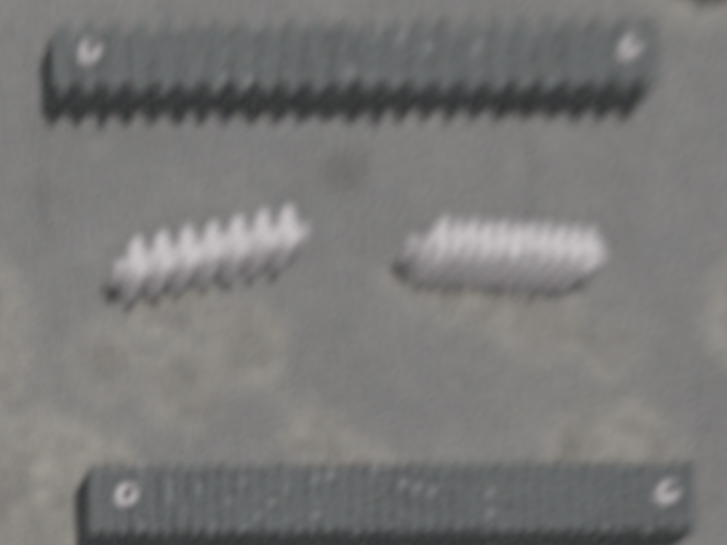

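```bash
cat >> h.py <<'E'
from scipy.spatial.transform import Rotation as Ro
np.set_printoptions(precision=4,suppress=True)
def rot(a):
    a=np.radians(a); y=np.array([np.cos(a),np.sin(a),0]); z=np.array([0,0,-1.]); 
    return Ro.from_matrix(np.stack([np.cross(y,z),y,z],1)).as_rotvec()
def best(p,a):
    """of the two equivalent half turns, the one nearest in joint space"""
    q0=current_qpos(); c=[]
    for b in (a,a+180):
        q=ik(p,rot(b))
        if q is not None: c.append((np.abs(np.array(q)-q0).max(),b))
    return min(c)[1]
E
python3 - <<'E'
from h import *
print(current_t())
for t in (140,150,160): print(t,screws(ortho("top",0.012,2),t))
for p,a in [((.554,.09,.1),11.5),((.554,.09,.1),.5),((.58,.09,.1),90.5),((.55,-.08,.1),-3.5),((.5,-.08,.1),90.5)]:
    print(p,a,best(p,a),[None if ik(p,rot(b)) is None else np.array(ik(p,rot(b))) for b in (a,a+180)])
E
```

```text
1.2
140 [[ 0.5545 -0.0786 -3.4143  0.1098  0.0218]
 [ 0.5546  0.085  11.6521  0.11    0.0221]]
150 [[ 0.5544 -0.0784 -3.3812  0.1081  0.0201]
 [ 0.5548  0.0851 11.605   0.1081  0.0206]]
160 [[ 0.5543 -0.0783 -3.4116  0.1059  0.0188]
 [ 0.5545  0.0849 11.5675  0.1063  0.0191]]
(0.554, 0.09, 0.1) 11.5 11.5 [array([ 0.0459,  0.2677, -0.3327,  0.9704, -0.    ,  1.416 ]), array([ 0.0459,  0.2677, -0.3327,  0.9704,  0.    , -1.7256])]
(0.554, 0.09, 0.1) 0.5 0.5 [array([ 0.0459,  0.2677, -0.3327,  0.9704,  0.    ,  1.6079]), array([ 0.0459,  0.2677, -0.3327,  0.9704,  0.    , -1.5336])]
(0.58, 0.09, 0.1) 90.5 90.5 [array([ 0.0438,  0.3091, -0.2757,  0.986 ,  0.    ,  0.0351]), array([ 0.0438,  0.3091, -0.2757,  0.986 ,  0.    , -3.1065])]
(0.55, -0.08, 0.1) -3.5 -3.5 [array([-0.2608,  0.2588, -0.3447,  0.9673,  0.    ,  1.3711]), array([-0.2608,  0.2588, -0.3447,  0.9673,  0.    , -1.7705])]
(0.5, -0.08, 0.1) 90.5 270.5 [array([-0.2864,  0.1776, -0.4494,  0.9438,  0.    , -0.2951]), array([-0.2864,  0.1776, -0.4494,  0.9438,  0.    ,  2.8465])]
```

Run:
```python
from h import *
def grip(c,yaw,off,ct,yawt,z=0.004):
    e=lambda a: np.array([-np.sin(np.radians(a)),np.cos(np.radians(a))])
    p=np.array(c)+off*e(yaw); q=np.array(ct)+off*e(yawt)
    reach([*p,0.06],rot(yaw)); move_straight([*p,z],0.1)
    gripper_close(); print("grip",current_grip_width(),current_finger_force(),current_ft_force(),current_t())
    move_straight([*q,z],0.04,rot(yawt)); print("moved",current_grip_width(),current_tool_pos(),current_ft_force())
    open_jaws(); move_straight([*q,0.07],0.15); print(current_t())
grip((.5546,.085),11.6,.007,(.5546,.0893),.5)
grip((.5544,-.0784),-3.4,.004,(.5544,-.079),.4)
reach([.45,-.25,.2],rot(.5))
print(screws(ortho("top",0.012,3),150),current_t())
```

```text
grip 0.02267256832466923 58.607692096265964 [-1.4951  0.3481  4.5985] 4.95
moved 0.02265479351847912 [0.5554 0.096  0.0047] [-0.9527 -2.0171  5.5099]
6.5167
grip 0.022446058302353574 58.03503730209911 [-1.0267 -0.3259  6.0908] 8.55
moved 0.022541162544464675 [ 0.5548 -0.075   0.0047] [-2.3306  1.0857  5.6676]
10.025
[[ 0.5555 -0.0788  0.3048  0.1089  0.0207]
 [ 0.5558  0.0895  0.2129  0.1078  0.0209]] 11.1333
```

```bash
cat >> h.py <<'E'
def push(p,a,d,yawg,dist,fast,lim=20,z=0.004):
    """closed fingers from p, along d*(gauge normal): fast part, then 1 mm steps until the force passes lim"""
    n=d*np.array([np.cos(np.radians(yawg)),np.sin(np.radians(yawg))]); p=np.array(p)
    reach([*p,0.08],rot(a)); gripper_close(); move_straight([*p,z],0.1)
    f0=np.array(current_ft_force()); move_straight([*(p+fast*n),z],0.05)
    for s in np.arange(fast,dist,0.001):
        move_straight([*(p+s*n),z],0.02); f=np.array(current_ft_force())-f0
        if np.linalg.norm(f[:2])>3: print(round(s,4),np.array(current_tool_pos()),f)
        if np.linalg.norm(f[:2])>lim: break
    print("t",current_t())
E
python3 - <<'E'
from h import *
push((.521,.0895),90.5,1,.5,.095,.070)
E
```

```text
0.087 [0.6068 0.0903 0.0038] [-4.5532  1.0142  3.197 ]
0.088 [0.6069 0.0903 0.0037] [-5.9063  0.1586  4.7263]
0.089 [0.607  0.0903 0.0037] [-7.8049  0.4527  5.94  ]
0.09 [0.607  0.0903 0.0036] [-9.4005 -0.5908  7.8046]
0.091 [0.6071 0.0903 0.0035] [-10.7779  -0.4147   9.0937]
0.092 [0.6072 0.0903 0.0034] [-12.889   -0.4043  10.4112]
0.093 [0.6072 0.0903 0.0034] [-15.1783  -0.3752  12.4901]
0.094 [0.6072 0.0903 0.0033] [-16.2725  -0.4879  14.2524]
t 21.9833
```

Run:
```python
from h import *
p=np.array(current_tool_pos()); move_straight([p[0]-.02,p[1],.004],.1); move_straight([p[0]-.02,p[1],.08],.2)
print(screws(ortho("top",0.012,2),150))
push((.589,-.0788),90.4,-1,.4,.128,.117)
p=np.array(current_tool_pos()); move_straight([p[0]+.02,p[1],.004],.1); move_straight([p[0]+.02,p[1],.15],.2)
reach([.47,-.25,.25],rot(90.4))
o=ortho("top",0.015,3); cv2.imwrite("pics/o2.png",o[:,:,::-1]); print(screws(o,150),current_t())
```

```text
[[  0.5554  -0.0788   0.5467   0.1056   0.0182]
 [  0.6603   0.1357 -59.2109   0.0614   0.0373]]
0.118 [ 0.4711 -0.0796  0.0041] [ 3.2208 -1.4747  1.6364]
0.119 [ 0.4708 -0.0795  0.0042] [6.2577 0.6299 0.8179]
0.12 [ 0.4705 -0.0794  0.0044] [ 7.2321  1.9524 -0.1551]
0.121 [ 0.4703 -0.0794  0.0046] [7.2423 2.4139 0.2086]
0.122 [ 0.47   -0.0793  0.0048] [ 8.2144  2.2261 -0.1363]
0.123 [ 0.4697 -0.0792  0.005 ] [ 9.2094  3.1046 -0.7941]
0.124 [ 0.4695 -0.0792  0.0053] [10.1654  3.4557  0.0849]
0.125 [ 0.4693 -0.0791  0.0055] [11.4445  4.4791 -0.6612]
0.126 [ 0.4691 -0.079   0.0058] [12.8952  4.4931 -0.2755]
0.127 [ 0.469  -0.079   0.0061] [13.3361  5.0195  1.2153]
t 30.125
[[ 0.4468 -0.0791  0.5203  0.1095  0.0201]
 [ 0.6306  0.0889  0.5047  0.1078  0.0198]] 32.3917
```

View pics/o2.png

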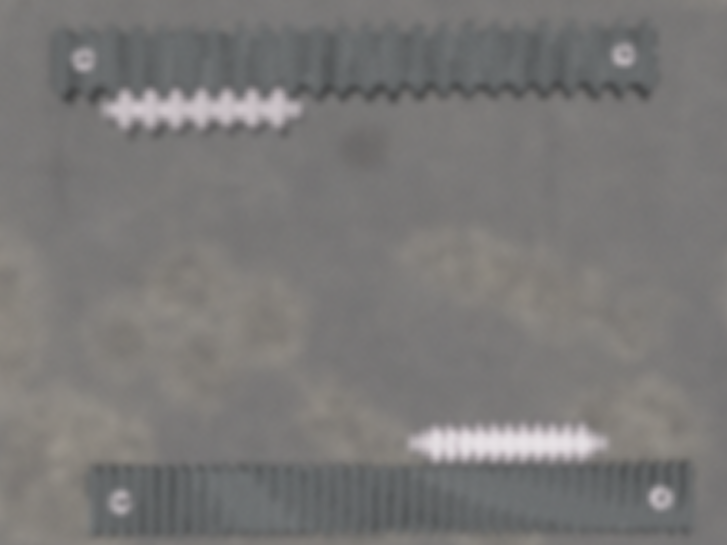

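Run:
```python
from h import *
o=cv2.cvtColor(cv2.imread("pics/o2.png"),cv2.COLOR_BGR2GRAY).astype(float)
def ph(rows,c0,c1,pitch,tilt):
    # tilt: rows rise per col; phase of tooth brightness along cols
    c=np.arange(c0,c1); P=pitch/S; out=[]
    for r in rows:
        v=cv2.remap(o.astype(np.float32),c[None].astype(np.float32),(r-tilt*(c-(c0+c1)/2))[None].astype(np.float32),cv2.INTER_LINEAR)[0]
        v=v-np.convolve(v,np.ones(15)/15,'same'); v=v[8:-8]; k=c[8:-8]
        z=(v*np.exp(-2j*np.pi*k/P)).sum()/len(v); out.append((r,round(abs(z),2),round((-np.angle(z)/(2*np.pi)*P)%P*S*1000,2)))
    return out
n=8
print("screw near-gauge/far side",ph(range(424,464,3),430,585,.008,.0085))
print("gauge",ph(range(458,500,3),430,585,.008,.0085))
print("gauge",ph(range(458,500,3),120,400,.008,.0085))
print("coarse",ph(range(90,140,4),120,285,.014,.009)); print("gaugeC",ph(range(86,104,3),320,600,.014,.009))
```

```text
screw near-gauge/far side [(424, np.float64(4.34), np.float64(7.43)), (427, np.float64(6.03), np.float64(7.54)), (430, np.float64(6.22), np.float64(7.69)), (433, np.float64(5.14), np.float64(7.81)), (436, np.float64(3.04), np.float64(7.82)), (439, np.float64(1.56), np.float64(7.58)), (442, np.float64(1.28), np.float64(7.35)), (445, np.float64(1.44), np.float64(7.44)), (448, np.float64(2.13), np.float64(7.68)), (451, np.float64(4.12), np.float64(7.93)), (454, np.float64(5.97), np.float64(7.94)), (457, np.float64(6.43), np.float64(7.79)), (460, np.float64(5.37), np.float64(7.56)), (463, np.float64(2.96), np.float64(7.31))]
gauge [(458, np.float64(6.24), np.float64(7.72)), (461, np.float64(4.7), np.float64(7.48)), (464, np.float64(2.05), np.float64(7.24)), (467, np.float64(0.3), np.float64(2.38)), (470, np.float64(0.91), np.float64(2.97)), (473, np.float64(0.94), np.float64(3.08)), (476, np.float64(0.86), np.float64(3.18)), (479, np.float64(0.67), np.float64(3.35)), (482, np.float64(0.59), np.float64(3.47)), (485, np.float64(0.45), np.float64(3.19)), (488, np.float64(0.44), np.float64(3
[... 877 characters left out ...]
, (102, np.float64(2.99), np.float64(12.14)), (106, np.float64(0.78), np.float64(10.11)), (110, np.float64(0.86), np.float64(8.82)), (114, np.float64(1.95), np.float64(11.05)), (118, np.float64(4.5), np.float64(11.8)), (122, np.float64(6.54), np.float64(12.12)), (126, np.float64(5.57), np.float64(12.02)), (130, np.float64(2.71), np.float64(10.73)), (134, np.float64(1.77), np.float64(8.99)), (138, np.float64(0.83), np.float64(8.56))]
gaugeC [(86, np.float64(2.47), np.float64(5.83)), (89, np.float64(0.9), np.float64(6.23)), (92, np.float64(1.67), np.float64(12.56)), (95, np.float64(3.09), np.float64(12.71)), (98, np.float64(2.69), np.float64(12.79)), (101, np.float64(1.49), np.float64(12.95))]
```

Run:
```python
from h import *
y=-.0785; z=.003
reach([.485,y,.06],rot(90.4)); move_straight([.485,y,z],.1); f0=np.array(current_ft_force())
def go(x,y,v=.03):
    move_straight([x,y,z],v); print((x,round(y,4)),np.array(current_tool_pos()),np.array(current_ft_force())-f0,round(current_t(),2))
go(.471,y); go(.466,y)
for dy in (.001,.002,.003): go(.466,y+dy)
go(.462,y+.003)
go(.462,y+.001); go(.480,y+.001); 
go(.462,y+.001,.06)
go(.460,y+.001)
go(.485,y+.001,.1)
move_straight([.485,y,.15],.2); reach([.47,-.25,.25],rot(90.4))
o=ortho("top",0.015,3); cv2.imwrite("pics/o3.png",o[:,:,::-1]); print(screws(o,150),current_t())
```

```text
(0.471, -0.0785) [ 0.4709 -0.0785  0.0031] [-0.7772 -0.9061 -0.9912] 34.73
(0.466, -0.0785) [ 0.4689 -0.0784  0.0038] [ 4.2752  2.2085 -2.3575] 35.05
(0.466, -0.0775) [ 0.4688 -0.0782  0.0039] [ 5.2706 -0.3636 -2.0798] 35.3
(0.466, -0.0765) [ 0.4688 -0.0779  0.0039] [ 4.6029 -3.1026 -3.4145] 35.55
(0.466, -0.0755) [ 0.4688 -0.0772  0.004 ] [ 4.7464 -3.3202 -3.0856] 35.8
(0.462, -0.0755) [ 0.4685 -0.0774  0.0052] [ 9.538  -1.3186 -2.2925] 36.08
(0.462, -0.0775) [ 0.4685 -0.0777  0.005 ] [11.0417  2.7137 -2.9208] 36.33
(0.48, -0.0775) [ 0.4794 -0.0774  0.0027] [ 0.3692 -0.4192 -0.6073] 37.08
(0.462, -0.0775) [ 0.4684 -0.0778  0.0053] [10.1925  3.3073 -3.2467] 37.53
(0.46, -0.0775) [ 0.4683 -0.0779  0.0059] [12.871   3.3223 -2.9078] 37.78
(0.485, -0.0775) [ 0.4839 -0.0774  0.0028] [-0.4689 -0.065  -1.8339] 38.18
[[ 0.4461 -0.0783  0.3736  0.1078  0.0204]
 [ 0.6306  0.0889  0.4607  0.1078  0.0198]] 40.0333
```

Run:
```python
from h import *
o=cv2.cvtColor(cv2.imread("pics/o3.png"),cv2.COLOR_BGR2GRAY)
for (u,v) in [(84,60),(624,55),(121,502),(661,498)]:
    w=o[v-16:v+17,u-16:u+17].astype(float); w=np.clip(w-130,0,None); yy,xx=np.mgrid[v-16:v+17,u-16:u+17]
    uu,vv=(w*xx).sum()/w.sum(),(w*yy).sum()/w.sum(); k=1-.003/.889
    x,y=X1-vv*S,Y1-uu*S; print(uu,vv,"z18:",.465+(x-.465)*k,y*k)
p=lambda r,c0,c1:o[r,c0:c1]
# mean profile over rows across fine gauge, away from screw, tilt-corrected
c=np.arange(150,390); 
for c0,c1,name in [(150,390,"free"),(455,560,"screw")]:
    c=np.arange(c0,c1); print(name,[(r,int(np.mean([o[int(round(r-.0075*(k-391))),k] for k in c]))) for r in range(416,545,3) if r-.0075*(c0-391)<544])
big=cv2.resize(o[400:545,380:640],None,fx=3,fy=3,interpolation=cv2.INTER_CUBIC); cv2.imwrite("pics/c3.png",big)
```

```text
83.23014568956074 59.900098586920805 z18: 0.6564068413482491 0.15370298088355122
622.4022729499363 55.76839423924758 z18: 0.6586716102218387 -0.14184097593757478
119.00642905481615 502.07004286036545 z18: 0.4140340473724903 0.1340924264584793
659.6669509594883 497.76666666666665 z18: 0.416392917135358 -0.1622673849297623
free [(416, 124), (419, 123), (422, 123), (425, 122), (428, 122), (431, 122), (434, 122), (437, 122), (440, 122), (443, 122), (446, 122), (449, 122), (452, 122), (455, 122), (458, 119), (461, 114), (464, 107), (467, 102), (470, 100), (473, 101), (476, 102), (479, 102), (482, 102), (485, 102), (488, 102), (491, 102), (494, 102), (497, 102), (500, 103), (503, 103), (506, 103), (509, 103), (512, 102), (515, 102), (518, 102), (521, 102), (524, 101), (527, 101), (530, 101), (533, 105), (536, 112), (539, 119), (542, 122)]
screw [(416, 122), (419, 122), (422, 125), (425, 136), (428, 153), (431, 170), (434, 186), (437, 199), (440, 208), (443, 213), (446, 215), (449, 211), (452, 202), (455, 187), (458, 168), (461, 147), (464, 126), (467, 109), (470, 103), (473, 104), (476, 106), (479, 107), (482, 108), (485, 109), (488, 110), (491, 111), (494, 111), (497, 110), (500, 110), (503, 109), (506, 108), (509, 107), (512, 106), (515, 105), (518, 103), (521, 101), (524, 100), (527, 100), (530, 102), (533, 108), (536, 116), (539, 123), (542, 127)]
```

View pics/c3.png

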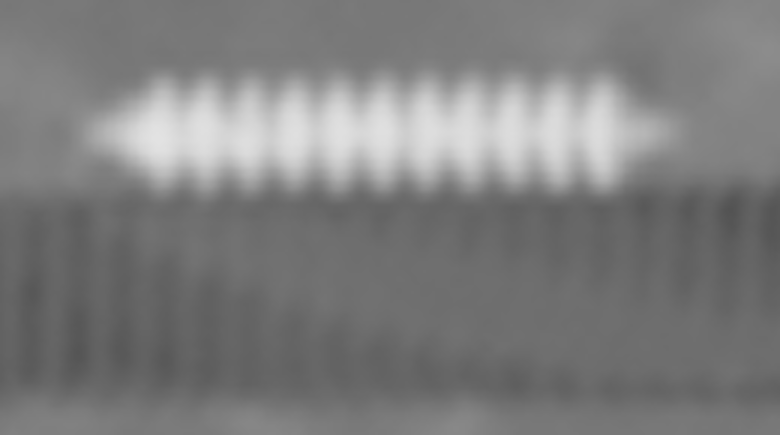

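Run:
```python
from h import *
for f in ("o2","o3"):
    o=cv2.cvtColor(cv2.imread(f"pics/{f}.png"),cv2.COLOR_BGR2GRAY).astype(np.float32)
    def ph(rows,c0,c1,P,t,ref):
        c=np.arange(c0,c1,dtype=np.float32); Z=0
        for r in rows:
            v=cv2.remap(o,c[None],(r-t*(c-ref))[None],cv2.INTER_LINEAR)[0]; v=v-np.convolve(v,np.ones(15)/15,'same')
            Z+=(v[8:-8]*np.exp(-2j*np.pi*c[8:-8]*S*1e3/P)).sum()
        return (-np.angle(Z)/2/np.pi*P)%P
    print(f,"fine crest",ph(range(424,434),430,585,8,.008,507),ph(range(450,460),430,585,8,.008,507),
     "gauge teeth+half, left/right of screw",[(ph(range(a,a+6),c0,c1,8,.008,391)+4)%8 for a in (470,480,505,520) for c0,c1 in ((150,390),(600,645))])
```

```text
o2 fine crest 7.622610144087839 7.851722441607013 gauge teeth+half, left/right of screw [np.float64(6.867851340349379), np.float64(6.628032276888964), np.float64(6.955952709846764), np.float64(6.43786722880335), np.float64(6.659566937310048), np.float64(5.484387602885009), np.float64(6.522993456756226), np.float64(2.8569494571284455)]
o3 fine crest 6.90649934167171 6.736549310572828 gauge teeth+half, left/right of screw [np.float64(6.8477381452652955), np.float64(6.590140135917482), np.float64(6.937118336099758), np.float64(6.359143080098967), np.float64(6.6739304489777815), np.float64(5.5012273675420085), np.float64(6.460408906938175), np.float64(2.7903399413249517)]
```

```bash
python3 -c "
from h import *
print(current_t(),current_ft_force()); print(sign_off())"
```

```text
40.0333 [ 0.5568 -0.3651 -0.5381]
the job is handed in; nothing more can be done
None
```

Both screws are lying flat against the gauge plates of their own pitch: the coarse screw on the far plate and the fine screw on the near one. By camera measurement both sit in the notches to within about 1 mm. The fine screw first stopped slightly out of line with its notches and needed a second push. The timer, petri dish and vial were not in the arm's working path, but I did not re-measure them afterwards. I signed off at 40 s of the 58 s allowed; no verdict was returned.

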